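Tick off three bundles of book blocks in binding order

TASK

Three bundles of book blocks go to the binder in the order yellow, blue, red: tick each one off by pressing the black plunger of the steel marker on top of it all the way down with the fingertips, first on the yellow-covered bundle, then on the blue, then on the red. Press lightly, and only push: do not pick up or shove the markers or the bundles, leave the jar, tape dispenser and bone folder alone, and finish clear of everything with all three plungers down.

Things in the scene. Friction and masses are not known exactly. Their poses are not given: they have to be found in the camera images.
- yellow_bundle: loose square stack of cream book blocks with a yellow cover sheet on top, 148 x 105 x 75 mm high, standing on the bench; origin at the centre of its underside, x along the 148 mm side, z up
- yellow_marker: loose round steel batch marker, about 0.6 kg, resting on the yellow-covered bundle: a disc 76 mm across and 24 mm high, a dark collar 48 mm across up to 30 mm, and a black plunger cap in the middle; origin at the centre of its underside, z up
- yellow_plunger (a joint): how far that marker's plunger stem is pushed down: about 0 up, 0.012 m fully down at its stop; starts 0 to 2 mm down. It slides straight down against a steady friction of about 2.5 N (plus damping of 15 N per m/s) and nothing pushes it back, so it stays where it is left
- yellow_top (a point): centre of the flat top of the yellow-covered bundle's black plunger cap (36 mm across, 10 mm thick), 63 mm above the marker's underside when up and 51 mm when fully down and let go. The cap rides on its stem on a spring of 1.5 N per mm that gives up to 8 mm, so under the finger it sinks about 2 mm further than the stem while sliding, and cushions the stop; let go, it springs back onto the stem
- blue_bundle: loose square stack of cream book blocks with a blue cover sheet on top, 148 x 105 x 45 mm high, standing on the bench; origin at the centre of its underside, x along the 148 mm side, z up
- blue_marker: loose round steel batch marker, about 0.6 kg, resting on the blue-covered bundle: a disc 76 mm across and 24 mm high, a dark collar 48 mm across up to 30 mm, and a black plunger cap in the middle; origin at the centre of its underside, z up
- blue_plunger (a joint): how far that marker's plunger stem is pushed down: about 0 up, 0.012 m fully down at its stop; starts 0 to 2 mm down. It slides straight down against a steady friction of about 2.5 N (plus damping of 15 N per m/s) and nothing pushes it back, so it stays where it is left
- blue_top (a point): centre of the flat top of the blue-covered bundle's black plunger cap (36 mm across, 10 mm thick), 63 mm above the marker's underside when up and 51 mm when fully down and let go. The cap rides on its stem on a spring of 1.5 N per mm that gives up to 8 mm, so under the finger it sinks about 2 mm further than the stem while sliding, and cushions the stop; let go, it springs back onto the stem
- red_bundle: loose square stack of cream book blocks with a red cover sheet on top, 148 x 105 x 105 mm high, standing on the bench; origin at the centre of its underside, x along the 148 mm side, z up
- red_marker: loose round steel batch marker, about 0.6 kg, resting on the red-covered bundle: a disc 76 mm across and 24 mm high, a dark collar 48 mm across up to 30 mm, and a black plunger cap in the middle; origin at the centre of its underside, z up
- red_plunger (a joint): how far that marker's plunger stem is pushed down: about 0 up, 0.012 m fully down at its stop; starts 0 to 2 mm down. It slides straight down against a steady friction of about 2.5 N (plus damping of 15 N per m/s) and nothing pushes it back, so it stays where it is left
- red_top (a point): centre of the flat top of the red-covered bundle's black plunger cap (36 mm across, 10 mm thick), 63 mm above the marker's underside when up and 51 mm when fully down and let go. The cap rides on its stem on a spring of 1.5 N per mm that gives up to 8 mm, so under the finger it sinks about 2 mm further than the stem while sliding, and cushions the stop; let go, it springs back onto the stem
- glue_jar: bystander: loose upright jar with a yellow lid, 52 mm across, 75 mm high; origin at the centre of its underside
- tape_dispenser: bystander: loose black tape dispenser, 120 x 50 mm, 87 mm high over its roll; origin at the centre of its underside
- folder: bystander: loose ivory-coloured bone folder lying flat on the bench, 150 x 22 x 6 mm; origin at the centre of its underside, x along its length
Things that resemble listed ones, but are neither listed nor needed, are in the scene too. What is shaped like the blue_marker but purple is not meant.

How it is judged:
By the outcome, as a careful person would: the job done as asked, in the order asked, and still so for the second after the job is handed in, with the robot touching nothing.
It also fails if it takes over 45 s, if anything falls off the work surface, if the arm or the gripper's body presses on something with over 40 N, if the wrist force passes 120 N, or if a joint passes its speed limit or range.

ROBOT

A 6-joint arm with a two-finger parallel gripper is mounted at the origin on the work surface. World frame = base frame: x ahead of the robot, y to its left, z up, the work surface at z = 0. Lengths are in m, angles in rad, forces in N, time in s.
With the tool pointing down it reaches from about 0.35 to 0.85 m from the base axis. Payload 8.1 kg.
Tool frame: the origin (TCP) lies at the very end of the fingers, on their centre line; the grasp point (between the pads) lies 19 mm behind it; z points along the fingers, y is the direction in which the jaws open and shut (so a half turn about z gives the same grasp; the last joint's range is limited). The gripper opens to 93 mm and grips with 3 to 60 N. Pads are 15 mm wide; open, the fingers measure 128 mm over their backs; the gripper's body (75 mm by 188 mm) begins 65 mm behind the grasp point.
Start: joints at [-1.313, 0.13, 1.488, -0, 1.523, -0.085], TCP at [0.202, -0.565, 0.219] pointing down, gripper open.
Joint ranges: [-2.96, 2.96], [-0.89, 2.26], [0.02, 2.5], [-1.34, 4.48], [0, 2.73], [-2.66, 2.66]. Speed limits (rad/s): [2.39, 2.39, 2.79, 3.14, 3.14, 3.14].

INTERFACE

Orientations are given as a rotation vector (axis times angle).
In Python, from plant import robot, snapshot, camera_model, workorder, outline_of gives the robot as it stands.
- The arm moves only by the shell command python3 -m inch 'ROWS' [FORCE]. ROWS is JSON, a list of rows, each a list of 7 numbers: the shift along the tool's x, y, z in cm, then the turn, a rotation vector about the tool's x, y, z in degrees, then the finger opening in cm, from 0 to 9.3. A call has 1 to 12 rows; each row is the pose to reach, as a shift and turn from the pose commanded when the call began, along the tool's axes at that moment; what a row does not reach only later rows make up. A row lasts 1/8 s, in which the tool goes at most 62.5 mm and 10.7 degrees, less where a joint would pass 70% of its speed; a pose out of reach is approached as far as the arm can. A call with a gripper value outside its range is refused whole. The fingers move at their own pace and stop on an object; FORCE is the grip in N (left out, the last holds). Time passes only in rows, so rows that repeat a pose let the fingers close. It gives the time, the measured TCP pose, the force and the opening at its end, in the units of the state.
- robot.state(): the state, without advancing time (a new reading comes with each control period).
- snapshot(name): name is "scene" or "top" or "wrist"; returns the picture (480x640x3 uint8, red, green, blue); there is no depth.
- camera_model(name): a dict with "fx", "fy", "cx", "cy" (pixels), "k1" (the pictures are not rectified: a ray, as slopes to the right and down, at radius r is drawn at 1 + k1 r^2 times it, then the intrinsics apply), "rvec" (rotation vector, rad) and "tvec" (3), from world to camera coordinates, as OpenCV has them. Camera axes: x right, y down, z forward; pixel columns grow to the right and rows downward; lengths in m; the calibration is good to about 2 mm. A picture is of the moment at which its call begins: read the wrist's pose just before it. camera_model takes no time and is no camera call; for the wrist camera it gives the pose at the moment of the call.
- workorder.close_job(): hands the job in, once; it reports no verdict.
Trained networks look in the newest picture that a camera, given by its name, has taken for a name from the list of things; names that differ only in an ending like _2 or _b are one class to them, and where a whole thing is asked for, a point or a joint stands for the part that bears it (a point fixed in the world has none). Each returns a list of dicts, best first, with "conf" (0 to 1); they miss things now and then, are a little off and sometimes report something else, mostly with a low value. They report only what shows in the picture. A call takes as long as a camera call. They do not tell look-alikes from the thing itself.
- outline_of(name, camera): "region" (480x640 bool, what is visible of it) and "box" ([centre column, centre row, width, height] in pixels, round what is visible of it).
The state is a dict: "time": time; "q": joint angles; "dq": joint speeds; "tau": joint torques, N m; "position": TCP position; "tcp_rot": TCP orientation; "contact_force": force on the tool from outside, world axes, zero at the start; "ft_torque": the same for the moment, N m; "gripper_width": opening from 0.0 (shut) to 1.0 (fully open).
Only numpy, scipy, OpenCV 4.12 (cv2) and the standard library are available. Lean on these libraries where they do the work, as an engineer would, in place of code of your own. Each camera call takes 0.05 s, during which the arm holds its last target. There are 200 camera calls.

## Working session

There is one attempt and no reset: what is moved stays moved. The work goes in short steps, Python scripts to look and compute and a shell command to move; the robot and the scene stay as the last step left them, time stands still between calls to the robot, and variables do not carry over. Pictures are saved under pics/ and viewed, about 8 in all and at most 12, crops included, and the job is handed in when it is done.

```bash
mkdir -p pics; ls; cat > h.py <<'E'
from plant import robot, snapshot, camera_model, workorder, outline_of
import numpy as np, cv2
from scipy.spatial.transform import Rotation as R
def save(img,f): cv2.imwrite('pics/'+f,np.ascontiguousarray(img[...,::-1]))
def ray(cm,u,v):
    xd=np.array([(u-cm['cx'])/cm['fx'],(v-cm['cy'])/cm['fy']]); x=xd.copy()
    for _ in range(20): x=xd/(1+cm['k1']*(x@x))
    Rm=R.from_rotvec(cm['rvec']).as_matrix(); t=np.array(cm['tvec']).ravel()
    return -Rm.T@t, Rm.T@np.array([x[0],x[1],1])
def atz(cm,u,v,z):
    c,d=ray(cm,u,v); return c+d*(z-c[2])/d[2]
def proj(cm,p):
    q=R.from_rotvec(cm['rvec']).as_matrix()@np.array(p)+np.array(cm['tvec']).ravel()
    x=q[:2]/q[2]; x=x*(1+cm['k1']*(x@x)); return cm['fx']*x[0]+cm['cx'],cm['fy']*x[1]+cm['cy']
E
python3 - <<'E'
from h import *
for n in ['scene','top']:
    im=snapshot(n); save(im,n+'0.png')
    cm=camera_model(n); print(n,ray(cm,320,240)[0].round(3))
    for o in ['yellow_marker','yellow_top','blue_marker','red_bundle','yellow_bundle','blue_bundle']:
        for d in outline_of(o,n): print(n,o,round(d['conf'],2),np.round(d['box'],1))
s=robot.state();print(s['time'],s['position'],s['tcp_rot'],s['contact_force'])
E
```

```text
pics
scene [1.354 0.089 0.814]
scene yellow_marker 0.62 [193.1 236.3  34.8  30.7]
scene yellow_top 0.72 [188.4 223.3  17.4  12.8]
scene blue_marker 0.74 [417.6 201.8  28.   26.1]
scene red_bundle 0.85 [318.6 245.7  64.9  77.9]
scene red_bundle 0.68 [319.1 207.2  18.3  15.3]
scene yellow_bundle 0.62 [199.8 255.2  52.1  68.7]
scene blue_bundle 0.79 [422.3 246.2  58.8  60.2]
scene blue_bundle 0.45 [319.6 208.   16.1  17. ]
top [0.467 0.009 1.039]
top yellow_marker 0.65 [456.6 221.2  36.5  36.7]
top yellow_marker 0.51 [396.2 128.   31.8  57.2]
top yellow_top 0.84 [465.3 217.2  16.4  18.3]
top yellow_top 0.57 [395.9 128.   29.   58.8]
top blue_marker 0.68 [192.1 278.1  37.6  35.1]
top red_bundle 0.76 [314.3 241.7  69.4  83.9]
top yellow_bundle 0.9 [448.8 223.3  77.5  84. ]
top blue_bundle 0.95 [197.3 266.5  69.   78.3]
0.7 [ 0.20170292 -0.5651074   0.21869272] [ 3.09546600e+00  5.35839685e-01 -2.38345065e-05] [-0.10817738  0.13281991 -0.23300603]
```

View pics/scene0.png

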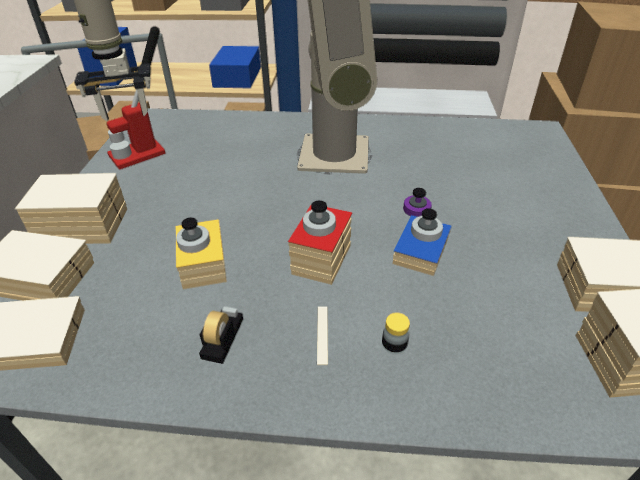

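View pics/top0.png

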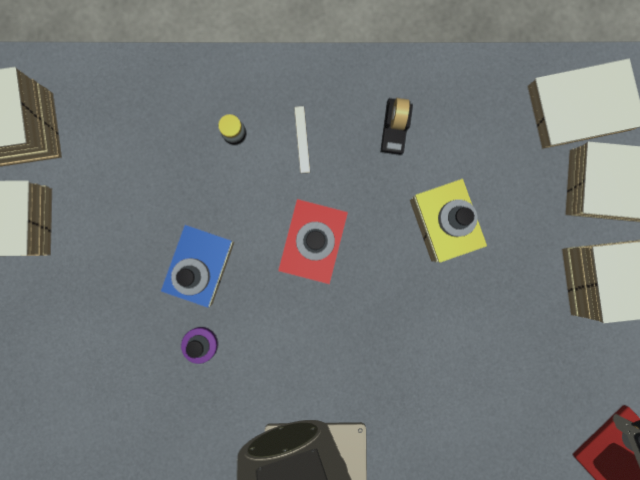

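The pictures show the yellow bundle's cap at top(461,217)/scene(189,223), blue's at top(187,277)/scene(429,214) and red's at top(316,240)/scene(319,207). One look-alike stands in the scene: the purple marker at top(198,346)/scene(418,200). It sits on the bench and will be left alone. The network's scene "blue_marker" at (418,202) is that purple one. Two low-confidence reports, "yellow_marker" at top(396,128) and "blue_bundle" at scene(319,208), are also false: they are the tape dispenser and the red cap.

```bash
python3 - <<'E'
from h import *
t=cv2.imread('pics/top0.png');s=cv2.imread('pics/scene0.png')
def cap(im,u,v,r):
    g=im.max(2); n,l,st,c=cv2.connectedComponentsWithStats((g<55).astype('uint8'))
    k=[i for i in range(1,n) if abs(c[i]-[u,v]).max()<r]; k=max(k,key=lambda i:st[i,4]); return c[k],st[k]
ct,cs=camera_model('top'),camera_model('scene')
for n,h,a,b in [('y',.138,(463,217),(189,223)),('b',.108,(187,277),(429,214)),('r',.168,(316,240),(319,207))]:
    c,st=cap(t,*a,10); p=atz(ct,*c,h-.005); c2,st2=cap(s,*b,8); p2=atz(cs,*c2,h-.005)
    c0,d0=ray(ct,*c);c1,d1=ray(cs,*c2); x=np.linalg.lstsq(np.c_[d0,-d1],c1-c0,rcond=None)[0]
    print(n,c,st[2:],p.round(4),'|',c2,st2[2:],p2.round(4),'tri',((c0+d0*x[0]+c1+d1*x[1])/2).round(4))
s0=robot.state(); print(R.from_rotvec(s0['tcp_rot']).as_matrix().round(3),s0['position'])
cv2.imwrite('pics/crop.png',np.hstack([cv2.resize(t[y-40:y+40,x-40:x+40],(260,260)) for x,y in [(461,217),(188,276),(316,240)]]))
E
```

```text
y [463.79150579 216.10810811] [ 19  18 259] [ 0.5447 -0.2901  0.133 ] | [188.97241379 223.44827586] [ 15  12 145] [ 0.5474 -0.2913  0.133 ] tri [ 0.545  -0.2917  0.1309]
b [185.45783133 276.82730924] [ 18  18 249] [0.4297 0.2563 0.103 ] | [428.57692308 214.03076923] [ 14  11 130] [0.4322 0.2567 0.103 ] tri [0.4296 0.257  0.1009]
r [313.82692308 238.40384615] [ 19  19 104] [0.5018 0.0021 0.163 ] | [318.71724138 206.14482759] [ 15  12 145] [ 5.002e-01 -3.000e-04  1.630e-01] tri [0.5019 0.001  0.1644]
[[ 0.942  0.336  0.   ]
 [ 0.336 -0.942 -0.   ]
 [-0.     0.    -1.   ]] [ 0.20170292 -0.5651074   0.21869272]
```

View pics/crop.png

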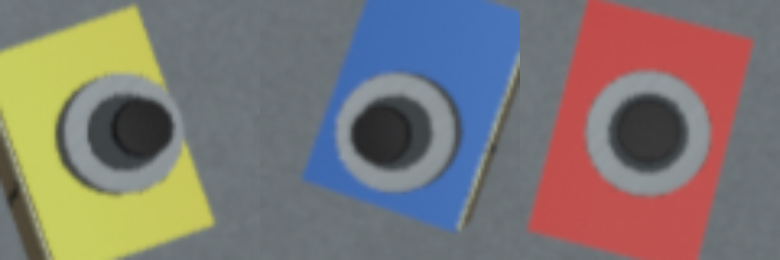

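The crop confirms the choice: all three are steel markers with black caps on yellow, blue and red covers. Both cameras agree to about 3 mm and the triangulated heights match the given ones. Now I'll go above yellow with the fingers shut.

```bash
python3 -m inch '[[41.5,-14.3,-1,0,0,0,0],[41.5,-14.3,-1,0,0,0,0],[41.5,-14.3,-1,0,0,0,0],[41.5,-14.3,-1,0,0,0,0],[41.5,-14.3,-1,0,0,0,0],[41.5,-14.3,-1,0,0,0,0],[41.5,-14.3,-1,0,0,0,0],[41.5,-14.3,-1,0,0,0,0],[41.5,-14.3,-1,0,0,0,0],[41.5,-14.3,-1,0,0,0,0],[41.5,-14.3,-1,0,0,0,0],[41.5,-14.3,-1,0,0,0,0]]' 5
python3 - <<'E'
from h import *
s=robot.state(); cm=camera_model('wrist'); im=snapshot('wrist'); save(im,'w1.png')
print(s['time'],s['position'],s['tcp_rot'],s['contact_force'],s['gripper_width'],ray(cm,320,240)[0])
print(proj(cm,[.545,-.291,.138]))
E
```

```text
time: 2.2
position: [0.5439, -0.2917, 0.2287]
tcp_rot: [3.096, 0.534, 0.0]
contact_force: [-0.0, -0.7, -0.2]
gripper_width: -0.001
2.2 [ 0.5439168 -0.2916962  0.2287476] [3.09586266e+00 5.33574953e-01 1.48737621e-04] [-0.00595714 -0.66466215 -0.22821501] -0.0012056815556827807 [ 0.60537648 -0.269876    0.39438422]
(np.float64(321.8536475403095), np.float64(242.41562288542323))
```

View pics/w1.png

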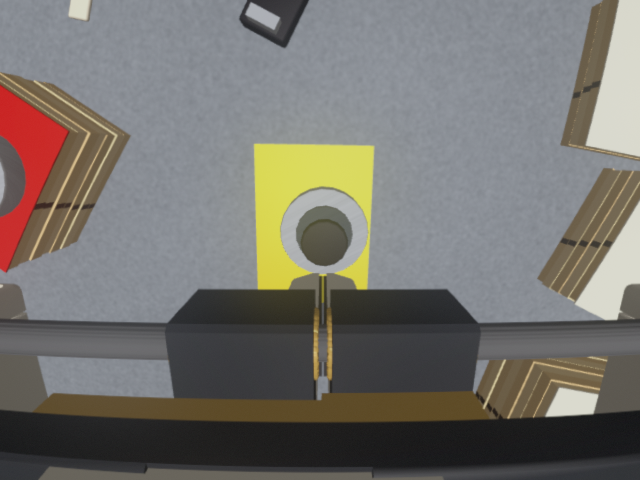

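The wrist view has the cap at (324,243) against a predicted (322,242), so I'm centred to about 1 mm. Pressing yellow: contact should come at about 0.137 m and the stop with the TCP at about 0.12 m.

```bash
python3 -m inch '[[0,0,4,0,0,0,0],[0,0,7.5,0,0,0,0],[0,0,8.7,0,0,0,0],[0,0,9,0,0,0,0],[0,0,9.3,0,0,0,0],[0,0,9.6,0,0,0,0],[0,0,9.8,0,0,0,0],[0,0,9.8,0,0,0,0]]'
python3 -m inch '[[0,0,0.2,0,0,0,0],[0,0,0.4,0,0,0,0],[0,0,0.5,0,0,0,0],[0,0,0.5,0,0,0,0]]'
```

```text
time: 3.25
position: [0.545, -0.2913, 0.1313]
tcp_rot: [3.095, 0.536, 0.002]
contact_force: [0.9, -1.5, 2.0]
gripper_width: 0.002
time: 3.75
position: [0.5443, -0.2908, 0.1254]
tcp_rot: [-3.095, -0.536, 0.001]
contact_force: [0.8, -1.1, 2.0]
gripper_width: 0.007
```

```bash
python3 -m inch '[[0,0,0.2,0,0,0,0],[0,0,0.3,0,0,0,0],[0,0,0.3,0,0,0,0]]'
python3 -m inch '[[0,0,0.1,0,0,0,0],[0,0,0.1,0,0,0,0]]'
```

```text
time: 4.12
position: [0.5445, -0.2909, 0.1228]
tcp_rot: [3.096, 0.536, 0.0]
contact_force: [-0.1, -0.1, 4.9]
gripper_width: -0.001
time: 4.38
position: [0.5446, -0.291, 0.1221]
tcp_rot: [3.095, 0.536, 0.0]
contact_force: [0.1, 0.7, 6.4]
gripper_width: 0.006
```

Force rose from the 2.2 N of sliding to 6.4 N at z 0.122. Taking off the spring's 4.3 mm puts the stem at its stop, so yellow is down. Lifting off, then moving above blue.

```bash
python3 -m inch '[[0,0,-1,0,0,0,0],[0,0,-6,0,0,0,0],[0,0,-11,0,0,0,0],[0,0,-11,0,0,0,0]]'
python3 -m inch '[[7.6,-55.5,0,0,0,0,0],[7.6,-55.5,0,0,0,0,0],[7.6,-55.5,0,0,0,0,0],[7.6,-55.5,0,0,0,0,0],[7.6,-55.5,0,0,0,0,0],[7.6,-55.5,0,0,0,0,0],[7.6,-55.5,0,0,0,0,0],[7.6,-55.5,0,0,0,0,0],[7.6,-55.5,0,0,0,0,0],[7.6,-55.5,0,0,0,0,0],[7.6,-55.5,0,0,0,0,0],[7.6,-55.5,0,0,0,0,0]]'
python3 - <<'E'
from h import *
s=robot.state(); cm=camera_model('wrist'); im=snapshot('wrist'); save(im,'w2.png')
print(s['time'],s['position'],s['tcp_rot'],s['q'],s['contact_force'])
print(proj(cm,[.430,.257,.108]))
cv2.imwrite('pics/w2s.png',cv2.imread('pics/w2.png')[:300])
ct=camera_model('top'); t=snapshot('top'); save(t,'t2.png'); print(proj(ct,[.545,-.291,.126]),proj(ct,[.545,-.291,.138]))
for d in outline_of('yellow_top','top'): print(round(d['conf'],2),np.round(d['box'],1))
E
```

```text
time: 4.88
position: [0.5466, -0.2922, 0.2377]
tcp_rot: [3.09, 0.535, 0.01]
contact_force: [0.2, 0.8, 0.8]
gripper_width: 0.007
time: 6.38
position: [0.4298, 0.256, 0.2312]
tcp_rot: [3.095, 0.533, -0.001]
contact_force: [-0.5, 0.3, -0.4]
gripper_width: 0.007
6.375 [0.42976331 0.25599053 0.23123576] [ 3.09548746e+00  5.32946078e-01 -1.10351529e-03] [ 4.34957290e-01 -1.46495767e-01  1.74073256e+00 -3.58619235e-04
  1.54818090e+00  1.66476749e+00] [-0.4573929   0.31925759 -0.40831993]
(np.float64(321.18050445621367), np.float64(233.65588082669308))
(np.float64(463.0535376822485), np.float64(216.2386162280119)) (np.float64(465.0713488315521), np.float64(215.70099072903218))
0.78 [463.8 219.7  17.9  16.4]
```

View pics/w2s.png

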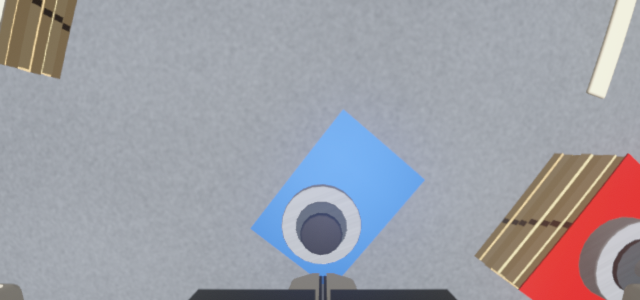

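The blue cap is at (321,233) against a predicted (321,234), so it is centred. Pressing blue, with the target at about z 0.092.

```bash
python3 -m inch '[[0,0,5,0,0,0,0],[0,0,10,0,0,0,0],[0,0,11.6,0,0,0,0],[0,0,12.0,0,0,0,0],[0,0,12.3,0,0,0,0],[0,0,12.6,0,0,0,0],[0,0,12.9,0,0,0,0],[0,0,13.2,0,0,0,0],[0,0,13.4,0,0,0,0],[0,0,13.4,0,0,0,0]]'
python3 -m inch '[[0,0,0.2,0,0,0,0],[0,0,0.4,0,0,0,0],[0,0,0.4,0,0,0,0]]'
```

```text
time: 7.78
position: [0.4295, 0.2574, 0.0976]
tcp_rot: [-3.095, -0.536, -0.0]
contact_force: [1.7, 0.1, 2.6]
gripper_width: 0.008
time: 8.15
position: [0.4296, 0.2574, 0.0937]
tcp_rot: [-3.095, -0.536, -0.0]
contact_force: [1.1, 0.2, 3.2]
gripper_width: 0.005
```

```bash
python3 -m inch '[[0,0,0.1,0,0,0,0],[0,0,0.2,0,0,0,0],[0,0,0.2,0,0,0,0]]'
```

```text
time: 8.52
position: [0.4297, 0.2575, 0.092]
tcp_rot: [-3.095, -0.536, -0.001]
contact_force: [0.7, 0.6, 6.0]
gripper_width: 0.003
```

6.0 N at z 0.092, so blue is at its stop. Lifting and moving above red.

```bash
python3 -m inch '[[0,0,-1,0,0,0,0],[0,0,-7,0,0,0,0],[0,0,-13,0,0,0,0],[0,0,-15,0,0,0,0],[0,0,-15,0,0,0,0]]'
python3 -m inch '[[-1.9,26.6,0,0,0,0,0],[-1.9,26.6,0,0,0,0,0],[-1.9,26.6,0,0,0,0,0],[-1.9,26.6,0,0,0,0,0],[-1.9,26.6,0,0,0,0,0],[-1.9,26.6,0,0,0,0,0],[-1.9,26.6,0,0,0,0,0]]'
python3 - <<'E'
from h import *
s=robot.state(); cm=camera_model('wrist'); im=snapshot('wrist'); save(im,'w3.png')
print(s['time'],s['position'],s['tcp_rot'],s['contact_force'])
print(proj(cm,[.501,.001,.168]))
cv2.imwrite('pics/w3s.png',cv2.imread('pics/w3.png')[:320])
E
```

```text
time: 9.15
position: [0.43, 0.2576, 0.2428]
tcp_rot: [-3.095, -0.536, -0.003]
contact_force: [0.9, 0.1, -1.4]
gripper_width: 0.005
time: 10.02
position: [0.5003, 0.0019, 0.2405]
tcp_rot: [-3.094, -0.537, 0.003]
contact_force: [-0.3, -0.2, -0.3]
gripper_width: 0.006
10.025 [0.5002876  0.00190473 0.24052617] [-3.09411036e+00 -5.37455200e-01  2.83669280e-03] [-0.28104602 -0.24731212 -0.26233856]
(np.float64(323.96995698949485), np.float64(249.84587566957362))
```

View pics/w3s.png

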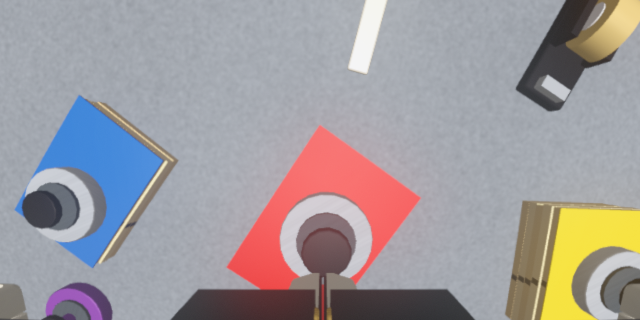

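The red cap is at (326,252) against a predicted (324,250), so it is centred. Pressing red, with the target at about z 0.152.

```bash
python3 -m inch '[[0,0,4,0,0,0,0],[0,0,6.2,0,0,0,0],[0,0,6.9,0,0,0,0],[0,0,7.2,0,0,0,0],[0,0,7.5,0,0,0,0],[0,0,7.8,0,0,0,0],[0,0,8.1,0,0,0,0],[0,0,8.4,0,0,0,0],[0,0,8.4,0,0,0,0]]'
python3 -m inch '[[0,0,0.2,0,0,0,0],[0,0,0.4,0,0,0,0],[0,0,0.4,0,0,0,0]]'
```

```text
time: 11.2
position: [0.5012, 0.0003, 0.1576]
tcp_rot: [3.095, 0.536, 0.0]
contact_force: [1.2, 1.2, 2.6]
gripper_width: 0.002
time: 11.58
position: [0.5012, 0.0004, 0.1537]
tcp_rot: [3.095, 0.536, 0.001]
contact_force: [1.1, 0.7, 3.5]
gripper_width: 0.004
```

```bash
python3 -m inch '[[0,0,0.1,0,0,0,0],[0,0,0.2,0,0,0,0],[0,0,0.2,0,0,0,0]]'
```

```text
time: 11.95
position: [0.5013, 0.0004, 0.152]
tcp_rot: [3.095, 0.536, 0.001]
contact_force: [-0.2, 0.8, 6.2]
gripper_width: 0.005
```

6.2 N at z 0.152, so red is at its stop. Lifting clear and moving away for a last look.

```bash
python3 -m inch '[[0,0,-1,0,0,0,0],[0,0,-6,0,0,0,0],[0,0,-12,0,0,0,0],[0,0,-12,0,0,0,0],[0,0,-12,0,0,0,0]]'
python3 -m inch '[[-47,43,0,0,0,0,0],[-47,43,0,0,0,0,0],[-47,43,0,0,0,0,0],[-47,43,0,0,0,0,0],[-47,43,0,0,0,0,0],[-47,43,0,0,0,0,0],[-47,43,0,0,0,0,0],[-47,43,0,0,0,0,0],[-47,43,0,0,0,0,0],[-47,43,0,0,0,0,0],[-47,43,0,0,0,0,0],[-47,43,0,0,0,0,0]]'
python3 - <<'E'
from h import *
s=robot.state(); print(s['time'],s['position'],s['contact_force'],abs(s['dq']).max())
t=snapshot('top');sc=snapshot('scene'); save(t,'t3.png');save(sc,'s3.png')
a=cv2.imread('pics/scene0.png');b=cv2.imread('pics/s3.png')
T0=cv2.imread('pics/top0.png');T1=cv2.imread('pics/t3.png')
cs=camera_model('scene')
rows=[]
for A in (a,b):
    rows.append(np.hstack([cv2.resize(A[y-35:y+35,x-35:x+35],(200,200)) for x,y in [(194,235),(425,220),(319,220)]]))
T=[np.hstack([cv2.resize(A[y-35:y+35,x-35:x+35],(66,66)) for x,y in [(461,217),(188,276),(316,240)]]) for A in (T0,T1)]
cv2.imwrite('pics/cmp.png',np.hstack([np.vstack(rows),cv2.resize(np.vstack(T),(199,400))]))
for n,z,p,u,v in [('y',.075,(.545,-.291),189,223),('b',.045,(.43,.257),429,214),('r',.105,(.501,0),319,207)]:
    for A in (a,b):
        k,l,st,c=cv2.connectedComponentsWithStats((A.max(2)<55).astype('uint8'))
        i=[i for i in range(1,k) if abs(c[i]-[u,v]).max()<12]; i=max(i,key=lambda i:st[i,4]); print(n,c[i].round(1),st[i,4],end=' ')
    print('exp shift',np.subtract(proj(cs,(*p,z+.046)),proj(cs,(*p,z+.058))).round(1))
d=cv2.absdiff(T0,T1).max(2); d2=(d>40).astype('uint8'); k,l,st,c=cv2.connectedComponentsWithStats(d2)
print([ (c[i].round(),st[i,4]) for i in range(1,k) if st[i,4]>15])
E
```

```text
time: 12.58
position: [0.5007, 0.0004, 0.2712]
tcp_rot: [-3.095, -0.536, 0.001]
contact_force: [-0.6, -0.2, -1.2]
gripper_width: 0.006
time: 14.08
position: [0.2022, -0.5618, 0.2691]
tcp_rot: [-3.092, -0.533, 0.0]
contact_force: [0.3, 1.2, -0.3]
gripper_width: 0.004
14.075 [ 0.20218723 -0.56176682  0.26914844] [ 0.26275093  1.2268463  -0.31585693] 0.04061727411027961
y [189.  223.4] 145 y [190.  227.5] 148 exp shift [1.  4.1]
b [428.6 214. ] 130 b [427.9 217.2] 133 exp shift [-0.7  3.9]
r [318.7 206.1] 145 r [318.8 210.5] 148 exp shift [0.1 4.2]
[(array([471., 214.]), np.int32(39)), (array([177., 278.]), np.int32(23)), (array([624., 422.]), np.int32(188)), (array([637., 445.]), np.int32(157)), (array([335., 445.]), np.int32(33))]
```

View pics/cmp.png

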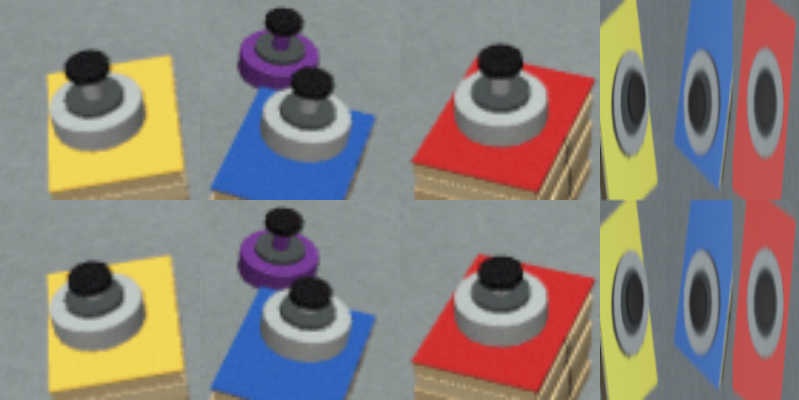

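The comparison shows all three caps down near their collars, with the markers, bundles and purple marker where they were. Blue's cap shifted 3.2 px of the 3.9 px for a full stroke. That fits a plunger that started up to 2 mm down, and its force rose at the spring's rate with no further sliding. Handing in.

```bash
python3 -c "from plant import workorder; print(workorder.close_job())"
```

```text
the job is handed in; nothing more can be done
None
```

I pressed the three plungers in the order yellow, blue, red with the fingers shut, and handed the job in at about 14 s. The arm ended clear of everything near its start pose.

- **Force:** each press slid at about 2–3 N, then rose to 6.4, 6.0 and 6.2 N. The TCP was then at z 0.122, 0.092 and 0.152, which puts each stem at its stop once the cap spring is allowed for.
- **Pictures:** before and after pictures show the yellow and red caps lowered by the full-stroke amount (4.1 of 4.1 px and 4.4 of 4.2 px). Apart from the caps and the arm, nothing else shifted.
- **Disagreement:** blue's cap moved 3.2 of 3.9 px. That fits a plunger that started up to 2 mm down, since its force readings also show it at the stop, so I did not press it again.

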